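Unlock the drawer the tray is waiting for

TASK

The empty green tray has been set down in front of the lock box that is to be emptied. Take the key that fits that box's keyhole, put it in until its collar rests on the box, turn it clockwise until the drawer springs out, and leave the key standing fully home in the lock. Leave the other box locked, the other key hanging in its stand, and the tray and everything else on the bench where they are.

Things in the scene. Friction and masses are not known exactly. Their poses are not given: they have to be found in the camera images.
- key_slot_bar (a point): Centre of the T-bar of the loose upright steel key (0.1 to 0.25 kg) with the 90 mm bar. The bar lies along x: 90 mm long, 14 mm thick (y), 24 mm high; grasp it from above across the 14 mm. A half turn about z gives the same key. It hangs by its collar in its own stand and fits only the 41 x 11 mm keyhole.
- key_slot_seat (a point): Axis of the 90 mm-bar key at the underside of its collar, 54 mm below the bar's centre; z points up to the bar. Collar: 34 mm across, 8 mm thick. Below it a round 8 mm shank, then, from 15 to 32 mm below (the tip), a thin, broad bit 38 mm long (along x) and 8 mm thick (along y); the last 6 mm are 1.5 mm smaller on every side.
- stand_slot_top (a point): Top centre, 66 mm above the bench, of the fixed aluminium stand in which the key with the 90 mm T-bar hangs (plate 72 x 56 mm, 10 mm thick, with a 42 x 12 mm hole, long side along x). The key lifts straight up out of it; 33 mm frees the bit.
- box_slot_keyhole (a point): Centre of the 41 x 11 mm keyhole (3 mm chamfer) in the top of the fixed grey box 130 mm wide (y), 150 deep (x), 95 high; at the middle of the top. x: the hole's long side, to the box's back; z up. Key goes in from above, T-bar along x, either way round, till its collar rests on the top (bar's centre 54 mm above). The top is 12 mm thick: only a key fully home can turn.
- box_slot_barrel (a joint): Angle of the lock barrel of the 130 mm wide box, rad: 0 locked, in line with the keyhole; grows clockwise seen from above; the hidden bolt frees the drawer at about 1.1; hard stop at 1.4. Friction about 0.1 N m; stays where it is left; the key has up to about 0.2 rad of play in it.
- box_slot_drawer (a joint): Travel of the drawer at the front (-x side) of the 130 mm wide box, m: about 0 shut; once unbolted a spring pushes it out to 0.045 by itself.
- key_stub_bar (a point): Centre of the T-bar of the loose upright steel key (0.1 to 0.25 kg) with the 62 mm bar. The bar lies along x: 62 mm long, 14 mm thick (y), 24 mm high; grasp it from above across the 14 mm. A half turn about z gives the same key. It hangs by its collar in its own stand and fits only the 27 x 17 mm keyhole.
- key_stub_seat (a point): Axis of the 62 mm-bar key at the underside of its collar, 54 mm below the bar's centre; z points up to the bar. Collar: 34 mm across, 8 mm thick. Below it a round 12 mm shank, then, from 15 to 32 mm below (the tip), a short, thick bit 24 mm long (along x) and 14 mm thick (along y); the last 6 mm are 1.5 mm smaller on every side.
- stand_stub_top (a point): Top centre, 66 mm above the bench, of the fixed aluminium stand in which the key with the 62 mm T-bar hangs (plate 72 x 56 mm, 10 mm thick, with a 28 x 18 mm hole, long side along x). The key lifts straight up out of it; 33 mm frees the bit.
- box_stub_keyhole (a point): Centre of the 27 x 17 mm keyhole (3 mm chamfer) in the top of the fixed grey box 112 mm wide (y), 150 deep (x), 95 high; at the middle of the top. x: the hole's long side, to the box's back; z up. Key goes in from above, T-bar along x, either way round, till its collar rests on the top (bar's centre 54 mm above). The top is 12 mm thick: only a key fully home can turn.
- box_stub_barrel (a joint): Angle of the lock barrel of the 112 mm wide box, rad: 0 locked, in line with the keyhole; grows clockwise seen from above; the hidden bolt frees the drawer at about 1.1; hard stop at 1.4. Friction about 0.1 N m; stays where it is left; the key has up to about 0.2 rad of play in it.
- box_stub_drawer (a joint): Travel of the drawer at the front (-x side) of the 112 mm wide box, m: about 0 shut; once unbolted a spring pushes it out to 0.045 by itself.
- green_tray: Shallow green plastic tray, 202 (its x) x 142 x 32 mm, origin at the centre of its underside; it stands in front (-x side) of the box to be unlocked, its centre about 215 mm from that box's keyhole (the other box is more than 300 mm away).
- multimeter: Bystander on the dark bench: multimeter on its back, 158 x 80 x 46 mm, in front of the other box; origin at the centre of its underside.
- tea_mug: Bystander on the dark bench: mug 97 mm high, 78 mm across, 110 mm with its handle; origin at its underside.
- solder_spool: Bystander on the dark bench: spool, 56 mm across, 38 mm high; origin at the centre of its underside.
- flux_tin: Bystander on the dark bench: round tin, 51 mm across, 21 mm high; origin at the centre of its underside.
Not all that is in view belongs to the job. Leave any pink look-alike of the part that bears box_stub_keyhole alone.

How it is judged:
On the way, in this order (a step that is already met when the one before it is completed fails the run):
1. the key that fits is fully home in the keyhole of the box behind the tray, not yet turned (((horizontal distance between green_tray and box_slot_keyhole below 0.285 m and distance between key_slot_seat and box_slot_keyhole below 0.006 m and value of joint box_slot_barrel below 0.5 rad) or (horizontal distance between green_tray and box_stub_keyhole below 0.285 m and distance between key_stub_seat and box_stub_keyhole below 0.006 m and value of joint box_stub_barrel below 0.5 rad))), for 0.1 s.
2. the lock has been turned and its drawer has sprung out (((horizontal distance between green_tray and box_slot_keyhole below 0.285 m and value of joint box_slot_barrel above 1 rad and value of joint box_slot_drawer above 0.04 m) or (horizontal distance between green_tray and box_stub_keyhole below 0.285 m and value of joint box_stub_barrel above 1 rad and value of joint box_stub_drawer above 0.04 m))), for 0.1 s.
At the end, for the whole second after the job is handed in: Box behind the tray: barrel past 1.0 rad, drawer over 40 mm out, its key at rest in the keyhole, collar within 6 mm of the mouth, upright within 0.12 rad. Other box: drawer within 6 mm of shut, barrel below 0.15 rad; other key within 10 mm of its seat in its stand (((horizontal distance between green_tray and box_slot_keyhole below 0.285 m and distance between key_slot_seat and box_slot_keyhole below 0.006 m and angle between key_slot_seat's own z axis and vertical below 0.12 rad and value of joint box_slot_drawer above 0.04 m and value of joint box_slot_barrel above 1 rad and linear speed of key_slot below 0.02 m/s and value of joint box_stub_drawer below 0.006 m and value of joint box_stub_barrel below 0.15 rad and distance between key_stub_seat and stand_stub_top below 0.01 m) or (horizontal distance between green_tray and box_stub_keyhole below 0.285 m and distance between key_stub_seat and box_stub_keyhole below 0.006 m and angle between key_stub_seat's own z axis and vertical below 0.12 rad and value of joint box_stub_drawer above 0.04 m and value of joint box_stub_barrel above 1 rad and linear speed of key_stub below 0.02 m/s and value of joint box_slot_drawer below 0.006 m and value of joint box_slot_barrel below 0.15 rad and distance between key_slot_seat and stand_slot_top below 0.01 m))); the robot touches nothing.
It fails at once if the tray or a bystander (multimeter, mug, spool, tin) is moved more than 30 mm (distance of any of green_tray, multimeter, tea_mug, solder_spool, flux_tin from where it was at the start of the episode above 0.03 m).
It also fails if it takes over 48 s, if anything falls off the work surface, if the arm or the gripper's body presses on something with over 40 N, if the wrist force passes 120 N, or if a joint passes its speed limit or range.

ROBOT

A 7-joint arm with a two-finger parallel gripper is mounted at the origin on a cart in front of the work surface, level with it; the furniture and walls round the work are solid. World frame = base frame: x ahead of the robot, y to its left, z up, the work surface at z = 0. Lengths are in m, angles in rad, forces in N, time in s.
With the tool pointing down it reaches from about 0.4 to 0.85 m from the base axis. Payload 4.5 kg.
Tool frame: the origin (TCP) lies midway between the tips of the shut fingers; the grasp point (between the pads) lies 19 mm behind it; z points along the fingers, y is the line along which they close (so a half turn about z gives the same grasp; the last joint's range is limited). The gripper opens to 85 mm and grips with 20 to 120 N. Pads are 22 mm wide; open, the fingers measure 114 mm over their backs; the gripper's body (76 mm by 85 mm) begins 54 mm behind the grasp point. The pads swing forward as they close: fully open they stand 13 mm farther back than shut.
Start: joints at [-1.157, 0.689, -0.195, 1.565, 0.157, 0.902, -0.215], TCP at [0.232, 0.58, 0.231] pointing down, gripper open.
Joint ranges: [-3.01, 3.01], [-0.46, 2.08], [-1.47, 1.51], [0.13, 2.56], [-1, 4.14], [0.04, 2.09], [-2.66, 2.66]. Speed limits (rad/s): [2.57, 2.57, 3.14, 3.14, 3.14, 3.14, 3.14].

INTERFACE

Orientations are given as [roll, pitch, yaw] about the fixed x, y, z axes, in that order (R = Rz(yaw) Ry(pitch) Rx(roll)).
In Python, from rig import robot, optics gives the robot as it stands.
- The arm moves only by the shell command python3 -m crank 'ROWS' [FORCE]. ROWS is JSON, a list that holds one entry, the list of rows, each a list of 7 numbers: the turn, a rotation vector about the world's x, y, z in degrees, then the shift along the world's x, y, z in mm, then the finger opening in mm, from 0 to 85.4. A call has 1 to 5 rows; each row is the pose to reach, as a shift and turn from the pose commanded when the call began; what a row does not reach only later rows make up. A row lasts 1/12 s, in which the tool goes at most 41.7 mm and 7.16 degrees, less where a joint would pass 70% of its speed; a pose out of reach is approached as far as the arm can. A call with a gripper value outside its range is refused whole. The fingers move at their own pace and stop on an object; FORCE is the grip in N (left out, the last holds). Time passes only in rows, so rows that repeat a pose let the fingers close. It gives the time, the measured TCP pose, the force, the opening and the grip force at its end, in the units of the state.
- robot.observe(): the state, without advancing time (a new reading comes with each control period).
- optics.camera(name): name is "scene" or "top" or "wrist"; returns a dict with "pixels" (384x512x3 uint8, blue, green, red), "fx", "fy", "cx", "cy" (pixels), "world_to_cam" (4x4, takes a point from world to camera coordinates); the wrist camera has in their place "tool_from_camera" (4x4, takes a point from camera to tool coordinates, whose origin is the TCP and whose axes are the flange's). Camera axes: x right, y up, looking along -z (the intrinsics and any distortion apply to the point x, -y, -z); pixel columns grow to the right and rows downward; lengths in m; the calibration is good to about 2 mm. A picture is of the moment at which its call begins: read the wrist's pose just before it. There is no depth.
- robot.job_done(): hands the job in; it is judged then, once.
The state is a dict: "clock": time; "joints": joint angles; "dq": joint speeds; "effort": joint torques, N m; "ee_pos": TCP position; "tcp_rot": TCP orientation; "ft_force": force on the tool from outside, world axes, zero at the start; "wrist_torque": the same for the moment, N m; "gripper_width": finger opening in m; "grasp_force": force on a finger pad.
Only numpy, scipy, OpenCV 4.12 (cv2) and the standard library are available. Lean on these libraries where they do the work, as an engineer would, in place of code of your own. Each camera call takes 0.05 s, during which the arm holds its last target. There are 200 camera calls.

## Working session

There is one attempt and no reset: what is moved stays moved. The work goes in short steps, Python scripts to look and compute and a shell command to move; the robot and the scene stay as the last step left them, time stands still between calls to the robot, and variables do not carry over. Pictures are saved under pics/ and viewed, at most 10 in all, crops included, and the job is handed in when it is done.

```bash
mkdir -p pics; ls
python3 - <<'E'
from rig import robot, optics
import cv2,numpy as np,pickle
o=robot.observe();print(o)
d={}
for n in("scene","top"):
    c=optics.camera(n);d[n]=c;cv2.imwrite(f"pics/{n}0.png",c["pixels"]);print(n,{k:v for k,v in c.items() if k!="pixels"})
pickle.dump(d,open("c0.pkl","wb"))
cv2.imwrite("pics/both0.png",np.vstack([d["top"]["pixels"]]))
E
```

```text
pics
{'clock': 0.0, 'joints': array([-1.15719248,  0.68998344, -0.19451912,  1.56637019,  0.15726634,
        0.90247096, -0.21507215]), 'dq': array([ 1.53222685e-03, -8.90663211e-04,  1.12061463e-03,  1.33617575e-03,
        6.44387562e-05,  9.76374370e-04,  3.12226878e-04]), 'effort': array([-5.89599604e-04, -5.39616644e+01, -1.26666013e+00, -1.58537364e+01,
        9.07064852e-03,  9.73588089e-03,  3.47458958e-06]), 'ee_pos': array([0.23150409, 0.57983788, 0.23047753]), 'tcp_rot': array([-3.13975156e+00,  1.01904661e-04,  2.76188745e+00]), 'ft_force': array([-0.66038832,  0.15253294, -0.1686775 ]), 'wrist_torque': array([-0.00996102, -0.00867473,  0.02637211]), 'grasp_force': 0.0, 'gripper_width': 0.08554384336312723}
scene {'fx': 458.3465141371396, 'fy': 458.3465141371396, 'cx': 254.45308383829845, 'cy': 196.9622247320269, 'world_to_cam': array([[-0.88126054, -0.47245213,  0.0129941 ,  0.40130916],
       [ 0.35999736, -0.65317814,  0.6661533 , -0.30299304],
       [-0.30623809,  0.59173246,  0.74570164, -1.33505145],
       [ 0.        ,  0.        ,  0.        ,  1.        ]])}
top {'fx': 380.20869882013955, 'fy': 380.20869882013955, 'cx': 250.4204396653612, 'cy': 194.9063770639584, 'world_to_cam': array([[ 0.02164162, -0.99972519,  0.00900979, -0.10346136],
       [ 0.99439252,  0.02245751,  0.10334009, -0.51139501],
       [-0.10351402,  0.00672283,  0.99460527, -1.20080908],
       [ 0.        ,  0.        ,  0.        ,  1.        ]])}
```

View pics/top0.png

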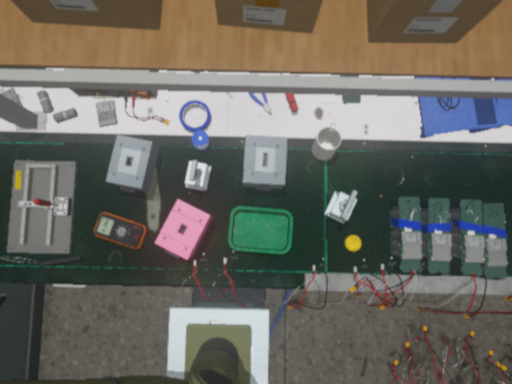

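View pics/scene0.png

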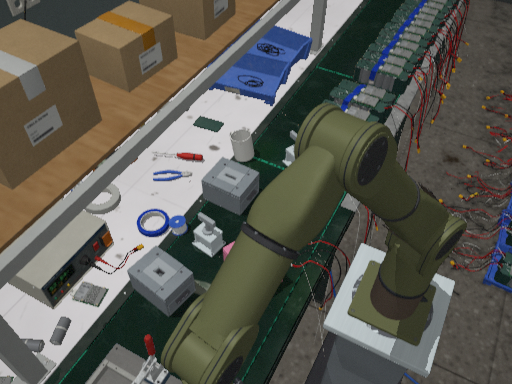

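Candidates in the top view are keys at (198,175) and (341,207), and boxes at (265,163) (behind the tray at (261,229)) and (131,164) (behind the multimeter). The pink look-alike is at (185,229). I'll take a close crop of the boxes and keys to choose.

```bash
cat > h.py <<'E'
import numpy as np,cv2,pickle
def ray(c,u,v):
    W=c["world_to_cam"];R=W[:3,:3];t=W[:3,3]
    d=R.T@np.array([(u-c["cx"])/c["fx"],-(v-c["cy"])/c["fy"],-1.]);return -R.T@t,d
def onz(c,u,v,z):
    o,d=ray(c,u,v);return o+d*(z-o[2])/d[2]
def proj(c,p):
    q=c["world_to_cam"]@np.r_[p,1];return c["cx"]-c["fx"]*q[0]/q[2],c["cy"]+c["fy"]*q[1]/q[2]
E
python3 - <<'E'
from h import *
d=pickle.load(open("c0.pkl","rb"));c=d["top"];im=c["pixels"]
cr=[cv2.resize(im[v-30:v+30,u-32:u+32],None,fx=6,fy=6,interpolation=cv2.INTER_CUBIC) for u,v in((131,164),(265,163),(198,175),(341,207))]
cv2.imwrite("pics/crop.png",np.vstack([np.hstack(cr[:2]),np.hstack(cr[2:])])[:, :768])
for u,v,z in((131,161,.095),(265,160,.095),(198,175,.12),(341,207,.12),(261,229,.03)): print(onz(c,u,v,z).round(3))
E
```

```text
[0.603 0.277 0.095]
[ 0.616 -0.134  0.095]
[0.56  0.067 0.12 ]
[ 0.474 -0.362  0.12 ]
[ 0.405 -0.128  0.03 ]
```

View pics/crop.png

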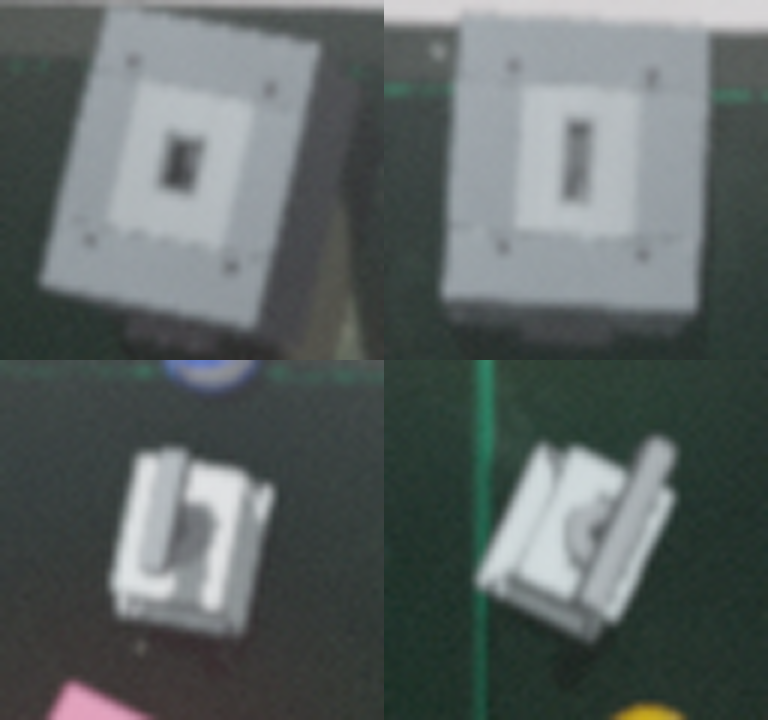

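The right box (265,163) has the long slim hole, so it's the slot box, and it stands behind the tray. The right key at (349,206) has the longer bar, so it's the one to use. The tool's closing line already roughly matches its yaw, so I'll start moving.

```bash
python3 -m crank '[[[0,0,0,27,-29,12,85],[0,0,0,54,-58,24,85],[0,0,0,81,-87,36,85],[0,0,0,108,-116,48,85],[0,0,0,135,-145,60,85]]]'
python3 -m crank '[[[0,0,0,17,-37,5,85],[0,0,0,34,-74,10,85],[0,0,0,51,-111,15,85],[0,0,0,68,-148,20,85],[0,0,0,85,-185,25,85]]]'
```

```text
clock: 0.52
ee_pos: [0.3676, 0.4336, 0.2914]
tcp_rot: [-3.141, -0.0, 2.762]
ft_force: [0.8, -0.2, -0.1]
gripper_width: 0.0853
grasp_force: 0.0
clock: 0.93
ee_pos: [0.452, 0.2483, 0.3163]
tcp_rot: [-3.141, -0.0, 2.762]
ft_force: [0.9, -0.4, 0.3]
gripper_width: 0.0851
grasp_force: 0.0
```

```bash
for i in 1 2; do python3 -m crank '[[[0,0,0,3,-41,3,85],[0,0,0,6,-82,6,85],[0,0,0,9,-123,9,85],[0,0,0,10,-164,10,85],[0,0,0,10,-205,10,85]]]'; done
python3 -m crank '[[[0,0,0,-5,-41,0,85],[0,0,0,-15,-80,0,85],[0,0,0,-25,-115,0,85],[0,0,0,-30,-135,0,85],[0,0,0,-30,-135,0,85]]]'
python3 - <<'E'
from rig import robot, optics
import cv2,pickle
o=robot.observe();c=optics.camera("wrist");t=optics.camera("top")
pickle.dump((o,c,t),open("w1.pkl","wb"));cv2.imwrite("pics/w1.png",c["pixels"])
print(o["joints"],o["ee_pos"],o["tcp_rot"],o["clock"]);print({k:v for k,v in c.items() if k!="pixels"})
E
```

```text
clock: 1.35
ee_pos: [0.4615, 0.0434, 0.3264]
tcp_rot: [3.141, 0.0, 2.762]
ft_force: [0.4, -0.3, 0.1]
gripper_width: 0.0848
grasp_force: 0.0
clock: 1.77
ee_pos: [0.4715, -0.1615, 0.3365]
tcp_rot: [3.141, 0.0, 2.762]
ft_force: [0.9, -0.7, 0.6]
gripper_width: 0.0848
grasp_force: 0.0
clock: 2.18
ee_pos: [0.4385, -0.3008, 0.3357]
tcp_rot: [-3.138, -0.001, 2.752]
ft_force: [0.3, 0.1, -0.6]
gripper_width: 0.0848
grasp_force: 0.0
[ 0.5985022   0.44274816 -0.13389763  1.69974457  0.07246237  1.00448072
  1.61942895] [ 0.43853146 -0.30084382  0.33571226] [-3.13776107e+00 -1.05761835e-03  2.75180952e+00] 2.1833
{'fx': 297.48366700802535, 'fy': 297.48366700802535, 'cx': 259.3924267816689, 'cy': 187.59631407028627, 'tool_from_camera': array([[-2.87708403e-04,  9.44451310e-01,  3.28651244e-01,
         8.40626501e-02],
       [ 9.99998896e-01,  7.50930505e-04, -1.28254258e-03,
         2.44810702e-04],
       [-1.45809326e-03,  3.28650512e-01, -9.44450483e-01,
        -1.42866199e-01],
       [ 0.00000000e+00,  0.00000000e+00,  0.00000000e+00,
         1.00000000e+00]])}
```

View pics/w1.png

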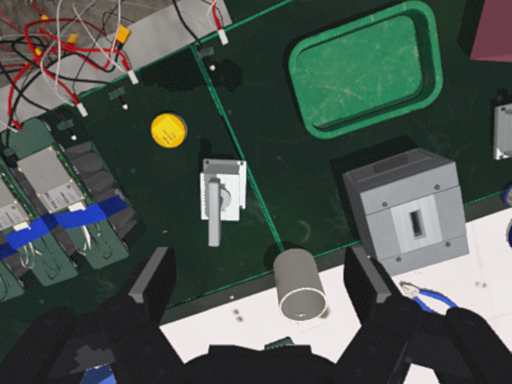

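```bash
cat >> h.py <<'E'
from scipy.spatial.transform import Rotation as Ro
def wcam(c,o):
    T=np.eye(4);T[:3,:3]=Ro.from_euler("xyz",o["tcp_rot"]).as_matrix();T[:3,3]=o["ee_pos"]
    d=dict(c);d["world_to_cam"]=np.linalg.inv(T@c["tool_from_camera"]);return d
E
python3 - <<'E'
from h import *
o,c,t=pickle.load(open("w1.pkl","rb"));w=wcam(c,o)
for n,u,v,z in(("bar near",214,178,.132),("bar far",213,246,.132),("hole",418,224,.095),("hole a",415,212,.095),("hole b",421,237,.095)): print(n,onz(w,u,v,z).round(4))
print("top bar",onz(t,349.5,205.7,.132),"hole",onz(t,265-32+(577-384)/6,163-30+160/6,.095))
g=cv2.cvtColor(w["pixels"],cv2.COLOR_BGR2GRAY)
print(g[190:250:5,196:240:2])
E
```

```text
bar near [ 0.4396 -0.3612  0.132 ]
bar far [ 0.5245 -0.4027  0.132 ]
hole [ 0.6203 -0.1316  0.095 ]
hole a [ 0.6003 -0.1314  0.095 ]
hole b [ 0.6426 -0.1322  0.095 ]
top bar [ 0.47722266 -0.38430542  0.132     ] hole [ 0.61660003 -0.13471704  0.095     ]
[[ 37  28 117 238 211 143 154 187 196 200 200 145 125 190 177 124 224 240
  237 239 236 234]
 [ 38  38 119 237 183 142 151 188 194 199 199 141 121 192 200 196 191 165
  239 238 236 233]
 [ 42  35  91 236 185 142 145 186 192 197 195 149  87 113 198 195 194 196
  236 239 236 231]
 [ 39  37  90 237 220 140 141 187 187 192 195 147  94 180 197 190 197 236
  236 237 235 234]
 [ 39  38  75 236 220 139 135 189 189 190 192 148 127 190 189 233 237 236
  235 236 235 215]
 [ 40  41  68 235 234 157 132 184 188 187 190 146 155 238 232 234 237 235
  235 235 235 217]
 [ 41  39  38  53  53  51  99 185 186 187 189 151  95 118 117 128 150 149
  151 161 163 128]
 [ 43  37  37  42  42  40  97 184 184 186 188 152  81  43  47  45  47  44
   41  47  46  46]
 [ 40  38  41  41  41  40  96 183 184 185 188 153  81  42  46  44  43  45
   40  42  43  47]
 [ 42  45  45  39  42  42  95 181 186 186 186 153  84  44  48  42  47  44
   47  46  43  42]
 [ 41  41  46  43  44  43  98 183 187 183 188 157  65  42  44  49  44  45
   44  47  44  42]
 [ 40  42  49  48  45  37  85 151 172 175 174 122  41  42  45  47  48  45
   43  41  46  45]]
```

```bash
python3 -m crank '[[[0,0,0,12,-28,-20,85],[0,0,0,24,-56,-45,85],[0,0,0,36,-84,-70,85],[0,0,0,38,-86,-96,85],[0,0,0,38,-86,-96,85]]]'
python3 - <<'E'
from rig import robot, optics
import cv2,pickle
optics.camera("top");o=robot.observe();c=optics.camera("wrist")
pickle.dump((o,c),open("w2.pkl","wb"));cv2.imwrite("pics/w2.png",c["pixels"]);print(o["ee_pos"],o["tcp_rot"],o["dq"])
E
```

```text
clock: 2.7
ee_pos: [0.4781, -0.3782, 0.2347]
tcp_rot: [3.138, -0.01, 2.763]
ft_force: [-0.4, 0.2, -0.8]
gripper_width: 0.085
grasp_force: 0.0
[ 0.47905741 -0.37760494  0.23753661] [ 3.13844095 -0.00663076  2.76410008] [-0.00827382 -0.06985361 -0.01497892 -0.03401015 -0.00525005  0.02279506
  0.00462818]
```

View pics/w2.png

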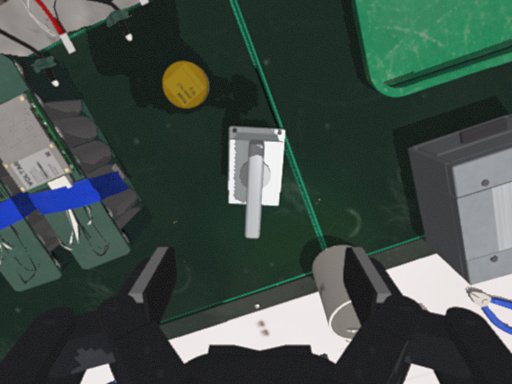

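Run:
```python
from h import *
o,c=pickle.load(open("w2.pkl","rb"));w=wcam(c,o)
g=cv2.cvtColor(w["pixels"],cv2.COLOR_BGR2GRAY);np.set_printoptions(linewidth=200)
print(g[208:242:4,236:276:2]);print(g[136:205:8,236:276:2]);print(g[138:150,250:262:2])
```

```text
[[ 43  46  45  42  45 112 178 187 188 190 195 196 156  44  48  43  45  47  45  46]
 [ 43  44  45  42  43 124 178 186 191 191 194 190 145  42  45  45  43  46  45  50]
 [ 40  44  45  45  45 134 180 186 190 191 197 189 129  40  45  44  48  48  47  48]
 [ 45  45  44  43  48 139 184 186 192 192 195 186 111  42  44  45  47  45  46  48]
 [ 43  44  46  43  51 146 186 186 194 191 193 182  94  44  48  47  45  47  45  48]
 [ 44  46  46  46  57 150 187 187 191 192 195 179  84  45  42  46  47  46  45  47]
 [ 44  43  46  43  68 153 186 186 189 191 197 172  68  46  45  49  45  43  46  49]
 [ 44  47  46  46  51 146 184 190 192 193 198 161  45  52  48  46  46  46  47  45]
 [ 43  49  43  47  46  41  41  41  45  45  46  45  42  45  48  48  47  49  48  46]]
[[115 118 116 117 114 116 114 114 116 114 116 115 115 115 118 116 116 115 116 115]
 [144 151 147 148 145 147 135  96 108 107 114 132 124  95 185 246 244 244 244 244]
 [165 150 148 147 145 144 117 107 117 116 113 113 113 104 188 246 243 243 243 243]
 [144 148 144 146 146 146 121 174 194 201 207 213 215 180 225 245 243 243 242 243]
 [146 149 136 109 115 109 131 179 191 200 206 209 211 168 206 218 180 243 242 243]
 [144 141 111 111 113 107 142 186 192 197 204 207 196 166 211 214 212 219 243 243]
 [143 145 146 128 110 106 149 190 193 196 202 206 189 162 212 217 240 242 242 243]
 [142 144 143 146 143 128 157 187 191 194 199 202 176 221 243 242 242 241 242 241]
 [234 186 143 141 140 123 169 187 189 196 196 199 164 240 242 240 241 240 242 240]]
[[114 115 115 115 116 116]
 [112 104 108 105 110 112]
 [101  92  94  94  95  94]
 [ 95  89  92  90  87  88]
 [ 88  89  90  90  89  89]
 [ 88  92  94  95  96  97]
 [ 96 108 107 114 132 124]
 [100 115 114 128 156 160]
 [101 115 116 118 128 173]
 [106 113 116 114 114 154]
 [105 117 115 117 113 123]
 [106 115 116 115 115 112]]
```

```bash
python3 - <<'E'
from h import *
o,c=pickle.load(open("w2.pkl","rb"));w=wcam(c,o)
a=onz(w,255.8,155.5,.132);b=onz(w,251.9,238.5,.132);print(a,b,np.linalg.norm(a-b),(a+b)/2,np.degrees(np.arctan2(*(b-a)[1::-1])),np.degrees(o["tcp_rot"][2])-180)
E
python3 -c "
from rig import robot;o=robot.observe();print(o['ee_pos'],o['tcp_rot'],o['clock'])"
```

```text
[ 0.45294651 -0.36956102  0.132     ] [ 0.52526873 -0.40253428  0.132     ] 0.07948420581407922 [ 0.48910762 -0.38604765  0.132     ] -24.50926844262664 -21.62873136273552
[ 0.48019864 -0.37790175  0.23977352] [ 3.13925599e+00 -2.56559618e-03  2.76474462e+00] 2.8
```

```bash
python3 -m crank '[[[0,0,-3,3,-5,-35,85],[0,0,-3,3,-5,-70,85],[0,0,-3,3,-5,-105,85],[0,0,-3,3,-5,-137,85],[0,0,-3,3,-5,-137,85]]]'
python3 -m crank '[[[0,0,0,0,0,0,40],[0,0,0,0,0,0,5],[0,0,0,0,0,0,5],[0,0,0,0,0,0,5],[0,0,0,0,0,0,5]]]' 40
```

```text
clock: 3.22
ee_pos: [0.4809, -0.3815, 0.0998]
tcp_rot: [3.139, -0.008, 2.712]
ft_force: [-1.1, 0.1, 0.5]
gripper_width: 0.0851
grasp_force: 0.0
clock: 3.63
ee_pos: [0.4837, -0.3861, 0.1052]
tcp_rot: [-3.141, 0.003, 2.709]
ft_force: [-0.9, -0.2, -0.2]
gripper_width: 0.0247
grasp_force: 0.0
```

```bash
python3 -m crank '[[[0,0,0,0,0,0,5],[0,0,0,0,0,0,5],[0,0,0,0,0,0,5],[0,0,0,0,0,0,5],[0,0,0,0,0,0,5]]]' 80
```

```text
clock: 4.05
ee_pos: [0.4833, -0.3858, 0.1045]
tcp_rot: [-3.141, 0.002, 2.709]
ft_force: [-0.9, 1.7, 5.7]
gripper_width: 0.0131
grasp_force: 78.1
```

```bash
python3 -m crank '[[[0,0,0,0,0,15,5],[0,0,0,0,0,40,5],[0,0,0,0,0,75,5],[0,0,0,0,0,110,5],[0,0,0,0,0,125,5]]]'
python3 -m crank '[[[0,0,5,12,36,0,5],[0,0,10,24,72,0,5],[0,0,15,36,108,0,5],[0,0,20,48,144,0,5],[0,0,24,60,180,0,5]]]'
python3 -m crank '[[[0,0,0,5,30,0,5],[0,0,0,8,45,0,5],[0,0,0,8,45,0,5],[0,0,0,8,45,0,5],[0,0,0,8,45,0,5]]]'
python3 - <<'E'
from rig import robot, optics
import cv2,pickle
o=robot.observe();c=optics.camera("wrist");t=optics.camera("top")
pickle.dump((o,c,t),open("w3.pkl","wb"));cv2.imwrite("pics/w3.png",c["pixels"]);print(o["ee_pos"],o["tcp_rot"],o["dq"],o["joints"])
E
```

```text
clock: 4.47
ee_pos: [0.4843, -0.3867, 0.2328]
tcp_rot: [-3.141, 0.006, 2.709]
ft_force: [0.9, -0.3, -0.3]
gripper_width: 0.0126
grasp_force: 80.8
clock: 4.88
ee_pos: [0.5426, -0.2039, 0.2283]
tcp_rot: [3.141, -0.001, 3.132]
ft_force: [1.2, -1.0, -2.2]
gripper_width: 0.0128
grasp_force: 80.8
clock: 5.3
ee_pos: [0.55, -0.1624, 0.2282]
tcp_rot: [-3.14, -0.001, 3.126]
ft_force: [0.6, 0.4, -1.9]
gripper_width: 0.0126
grasp_force: 80.8
[ 0.55003394 -0.16242058  0.22815451] [-3.14010056e+00 -9.04681607e-04  3.12631172e+00] [ 0.01840147 -0.0003304   0.01116298 -0.00182651 -0.00429243 -0.00063323
 -0.00346159] [ 0.32744154  0.625327   -0.20447502  1.72758013  0.16766935  0.80638387
  1.59968694]
```

View pics/w3.png

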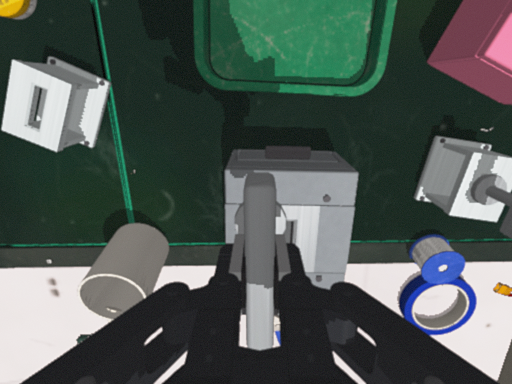

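```bash
python3 -m crank '[[[0,0,0,10,40,0,5],[0,0,0,20,80,0,5],[0,0,0,20,80,0,5],[0,0,0,20,80,0,5],[0,0,0,20,80,0,5]]]'
python3 - <<'E'
from rig import robot, optics
import cv2,pickle
o=robot.observe();c=optics.camera("wrist");t=optics.camera("top")
pickle.dump((o,c,t),open("w4.pkl","wb"));cv2.imwrite("pics/w4.png",cv2.resize(c["pixels"][130:330,120:320],None,fx=3,fy=3));print(o["ee_pos"],o["tcp_rot"],o["dq"].round(3))
E
```

```text
clock: 5.82
ee_pos: [0.5704, -0.082, 0.2282]
tcp_rot: [-3.14, -0.001, 3.127]
ft_force: [-0.5, -0.2, -1.4]
gripper_width: 0.0128
grasp_force: 80.7
[ 0.57040403 -0.08197372  0.22817438] [-3.14043678e+00 -5.91912367e-04  3.12714485e+00] [ 0.026 -0.002  0.025  0.006  0.002 -0.001  0.002]
```

View pics/w4.png

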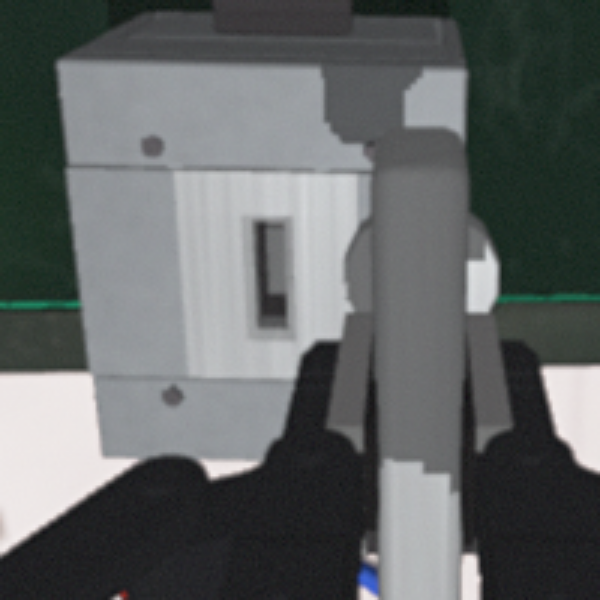

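Run:
```python
from h import *
o,c,t=pickle.load(open("w4.pkl","rb"));w=wcam(c,o)
P=lambda x,y,z:onz(w,120+(x+.5)/3-.5,130+(y+.5)/3-.5,z)
C=[P(x,y,.095) for x,y in((242,217),(290,217),(250,338),(298,337))]
print("hole",np.mean(C,0),"L",np.linalg.norm(C[0]-C[2]),"W",np.linalg.norm(C[0]-C[1]),"ang",np.degrees(np.arctan2(*((C[2]+C[3]-C[0]-C[1])[1::-1]))))
E_=[P(x,y,.095) for x,y in((57,62),(467,67),(103,457))];print("box",E_,np.linalg.norm(E_[0]-E_[1]),np.linalg.norm(E_[0]-E_[2]))
tcp=o["ee_pos"]
print("collar-tcp",P(422,274,.1977)-tcp,"dia",np.linalg.norm(P(345,274,.1977)-P(500,274,.1977)))
print("near end-tcp",P(423,130,.2317)-tcp,P(423,165,.2557)-tcp,"bar axis",P(423,200,.2557)-tcp,P(418,590,.2557)-tcp)
o3,c3,_=pickle.load(open("w3.pkl","rb"));w3=wcam(c3,o3);print("far-tcp",onz(w3,260,348,.2555)-o3["ee_pos"])
c=pickle.load(open("c0.pkl","rb"))["top"]
```

```text
hole [ 0.61970226 -0.1334911   0.095     ] L 0.045600399250993406 W 0.01599070457273116 ang -0.5458188135644523
box [array([ 0.54369108, -0.19513364,  0.095     ]), array([ 0.54718743, -0.06646418,  0.095     ]), array([ 0.69118322, -0.20004709,  0.095     ])] 0.1287169617225523 0.1475739563069533
collar-tcp [-0.00089476  0.00072743 -0.03047438] dia 0.033180786241285364
near end-tcp [-0.04297074  0.00135904  0.00352562] [-0.04505308  0.00128561  0.02752562] bar axis [-0.03994559  0.00121753  0.02752562] [ 0.02820967 -0.00050809  0.02752562]
far-tcp [ 0.04224918 -0.00024024  0.02734549]
```

```bash
python3 -m crank '[[[0,0,-0.5,25,-26,0,5],[0,0,-0.5,50,-52,0,5],[0,0,-0.5,50,-52,-20,5],[0,0,-0.5,50,-52,-50,5],[0,0,-0.5,50,-52,-50,5]]]'
python3 -m crank '[[[0,0,0,0,0,0,5],[0,0,0,0,0,0,5]]]'
```

```text
clock: 6.33
ee_pos: [0.6164, -0.1349, 0.1731]
tcp_rot: [3.141, -0.011, 3.116]
ft_force: [-2.1, -0.5, -1.7]
gripper_width: 0.0124
grasp_force: 80.8
clock: 6.5
ee_pos: [0.6209, -0.1332, 0.1793]
tcp_rot: [-3.141, 0.001, 3.119]
ft_force: [0.4, 0.1, -1.5]
gripper_width: 0.0127
grasp_force: 80.8
```

```bash
python3 -m crank '[[[0,0,0,0,-1,-6,5],[0,0,0,0,-1,-12,5],[0,0,0,0,-1,-18,5],[0,0,0,0,-1,-24,5],[0,0,0,0,-1,-24,5]]]'
```

```text
clock: 6.92
ee_pos: [0.6198, -0.1335, 0.153]
tcp_rot: [3.142, -0.002, 3.12]
ft_force: [-0.1, -0.4, -2.1]
gripper_width: 0.0126
grasp_force: 80.9
```

```bash
python3 -m crank '[[[0,0,0,0,0,-6,5],[0,0,0,0,0,-12,5],[0,0,0,0,0,-18,5],[0,0,0,0,0,-22,5],[0,0,0,0,0,-22,5]]]'; python3 -m crank '[[[0,0,0,0,0,-1,5],[0,0,0,0,0,-1,5]]]'
```

```text
clock: 7.33
ee_pos: [0.6207, -0.1333, 0.1335]
tcp_rot: [-3.142, 0.0, 3.12]
ft_force: [-3.4, 0.6, 10.5]
gripper_width: 0.0127
grasp_force: 82.2
clock: 7.5
ee_pos: [0.6207, -0.1333, 0.1335]
tcp_rot: [-3.141, 0.0, 3.12]
ft_force: [-4.5, 1.7, 15.5]
gripper_width: 0.0127
grasp_force: 83.5
```

```bash
python3 -m crank '[[[0,0,-6,0,0,0,5],[0,0,-12,0,0,0,5],[0,0,-18,0,0,0,5],[0,0,-24,0,0,0,5],[0,0,-30,-0.4,-0.3,0,5]]]'; python3 -m crank '[[[0,0,-6,0,0,0,5],[0,0,-12,0,0,0,5],[0,0,-18,0,0,0,5],[0,0,-24,0,0,0,5],[0,0,-30,-0.5,-0.3,0,5]]]'; python3 -c "
from rig import robot;o=robot.observe();print(o['joints'],o['wrist_torque'])"
```

```text
clock: 7.92
ee_pos: [0.6209, -0.1352, 0.1335]
tcp_rot: [-3.141, 0.003, 2.591]
ft_force: [-2.9, -1.1, 12.5]
gripper_width: 0.0126
grasp_force: 83.0
clock: 8.33
ee_pos: [0.6201, -0.1359, 0.1335]
tcp_rot: [3.141, 0.003, 2.067]
ft_force: [-4.1, -1.0, 13.3]
gripper_width: 0.0128
grasp_force: 83.0
[ 0.07582464  0.82438503  0.12216046  1.63120255 -0.13716234  0.69240891
  0.76108472] [-0.42368043  1.14793296  0.25910233]
```

```bash
python3 -m crank '[[[0,0,-6,0,0,0,5],[0,0,-12,0,0,0,5],[0,0,-17,0,0,0,5],[0,0,-22,-0.5,0,0,5],[0,0,-22,-0.5,0,0,5]]]'
python3 - <<'E'
from rig import robot, optics
import cv2,pickle
o=robot.observe();print(o['joints'],o['wrist_torque'])
t=optics.camera("top");s=optics.camera("scene")
cv2.imwrite("pics/p5.png",np.hstack([cv2.resize(t["pixels"][120:260,200:330],None,fx=3,fy=3),cv2.resize(s["pixels"][130:270,150:280],None,fx=3,fy=3)])) if (np:=__import__("numpy")) else 0
E
```

```text
clock: 8.75
ee_pos: [0.6193, -0.136, 0.1335]
tcp_rot: [3.141, 0.003, 1.684]
ft_force: [-4.2, -1.4, 14.0]
gripper_width: 0.0128
grasp_force: 83.2
[ 0.01836944  0.83354355  0.22980509  1.63654608 -0.26071972  0.69998249
  0.48880768] [-0.32623583  1.21389726 -0.04582097]
```

View pics/p5.png

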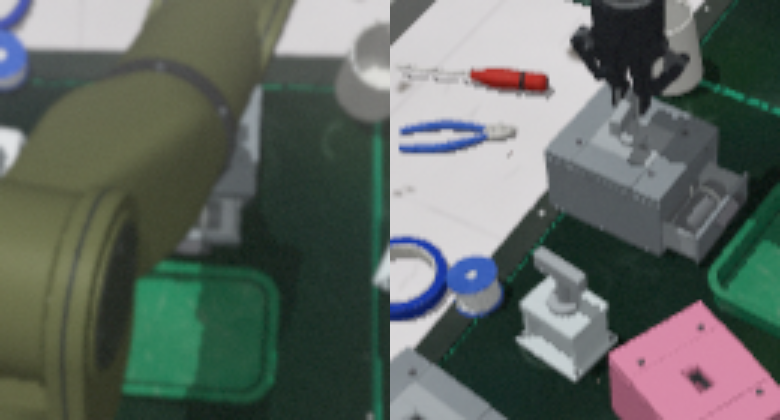

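The scene crop at (700,210) shows the drawer sprung out. Next I'll release the key and retreat straight up.

```bash
python3 -m crank '[[[0,0,0,0,0,0,60],[0,0,0,0,0,0,60],[0,0,0,0,0,0,60],[0,0,0,0,0,0,60],[0,0,0,0,0,0,60]]]' 20; python3 -m crank '[[[0,0,0,0,0,0,60],[0,0,0,0,0,0,60],[0,0,0,0,0,0,60],[0,0,0,0,0,5,60],[0,0,0,0,0,10,60]]]'
```

```text
clock: 9.27
ee_pos: [0.6193, -0.1338, 0.1309]
tcp_rot: [-3.141, -0.0, 1.689]
ft_force: [-0.2, -0.2, -0.4]
gripper_width: 0.0599
grasp_force: 0.0
clock: 9.68
ee_pos: [0.6191, -0.1341, 0.1414]
tcp_rot: [-3.141, -0.0, 1.688]
ft_force: [-0.0, -0.5, 0.2]
gripper_width: 0.0598
grasp_force: 0.0
```

```bash
python3 -m crank '[[[0,0,0,0,0,25,60],[0,0,0,0,0,60,60],[0,0,0,0,0,95,60],[0,0,0,0,0,120,60],[0,0,0,0,0,130,60]]]'; python3 -m crank '[[[0,0,0,0,0,0,60],[0,0,0,0,0,0,60],[0,0,0,0,0,0,60]]]'
python3 - <<'E'
from rig import robot, optics
import cv2,numpy as np
t=optics.camera("wrist");s=optics.camera("scene")
cv2.imwrite("pics/p6.png",np.hstack([cv2.resize(t["pixels"][100:300,160:360],None,fx=2,fy=2),cv2.resize(s["pixels"][130:263,150:280],(400,400))]))
E
```

```text
clock: 10.1
ee_pos: [0.6214, -0.1351, 0.2765]
tcp_rot: [3.134, 0.003, 1.688]
ft_force: [1.1, -0.0, 0.1]
gripper_width: 0.0602
grasp_force: 0.0
clock: 10.35
ee_pos: [0.6181, -0.1336, 0.2694]
tcp_rot: [-3.138, -0.001, 1.689]
ft_force: [0.6, 0.4, -0.6]
gripper_width: 0.06
grasp_force: 0.0
```

View pics/p6.png

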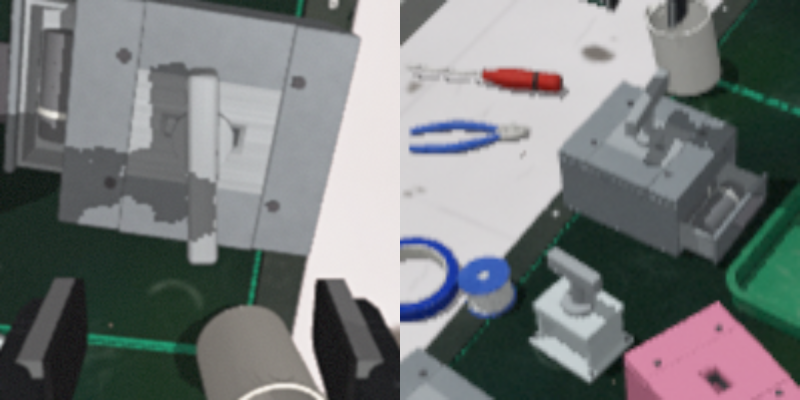

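The bar stands upright at (203,165), about 80° from the slot. The drawer is out, the other key is still in its stand, and the gripper is clear.

```bash
python3 -c "
from rig import robot;print(robot.job_done())"
```

```text
the job is handed in; nothing more can be done
None
```

I put the 90 mm-bar key fully home in the box behind the tray and turned it clockwise about 82°. The drawer sprang out, the key was left standing in the lock, and the job was handed in at about 10.4 s; no verdict came back.

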